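Wash-up at the cheese stall: sort the tools and weight, then open the cleaner jug

ROBOT

A 6-joint arm with a two-finger parallel gripper is mounted at the origin on the work surface. World frame = base frame: x ahead of the robot, y to its left, z up, the work surface at z = 0. Lengths are in m, angles in rad, forces in N, time in s.
With the tool pointing down it reaches from about 0.325 to 0.9 m from the base axis. Payload 6.1 kg.
Tool frame: the origin (TCP) lies midway between the tips of the shut fingers; the grasp point (between the pads) lies 19 mm behind it; z points along the fingers, y is the line along which they close (so a half turn about z gives the same grasp; the last joint's range is limited). The gripper opens to 85 mm and grips with 20 to 120 N. Pads are 22 mm wide; open, the fingers measure 114 mm over their backs; the gripper's body (76 mm by 85 mm) begins 54 mm behind the grasp point. The pads swing forward as they close: fully open they stand 13 mm farther back than shut.
Start: joints at [-1.257, 0.22, 1.526, -0, 1.395, -0.126], TCP at [0.266, -0.566, 0.231] pointing down, gripper open.
Joint ranges: [-2.98, 2.98], [-0.91, 2.08], [0.09, 2.57], [-1.24, 4.39], [0.2, 2.65], [-2.68, 2.68]. Speed limits (rad/s): [2.57, 2.57, 3.01, 3.14, 3.14, 3.14].

INTERFACE

Orientations are given as [roll, pitch, yaw] about the fixed x, y, z axes, in that order (R = Rz(yaw) Ry(pitch) Rx(roll)).
In Python, from plant import movep, move_l, set_joints, gripper_to, hold, inverse_kinematics, observe, get_image, get_calibration, Unreachable, job_done gives the robot as it stands. Calls block until the motion is done:
- movep(position, orientation): joint-space move of the TCP to a pose.
- move_l(position, feed=0.15, rotation=None, max_force=None): straight line of the TCP; rotation=None keeps the orientation; feed is the mean speed in m/s. With max_force (N) it stops when the force on the tool has changed by that much, and returns True; else False.
- set_joints(angles): joint-space move.
- gripper_to(opening, f_grip=None): finger opening in m; f_grip is the grip in N (None keeps the last); returns when the fingers have stopped.
- hold(seconds).
- inverse_kinematics(position, orientation): joint angles nearest the present ones, or None.
- observe(): the state.
- get_image(name): name is "scene" or "top"; returns (picture, depth): 420x560x3 uint8, red, green, blue; 420x560 float32, m along the optical axis (not along the pixel's ray), 0 where there is no reading.
- get_calibration(name): a dict with "intrinsics" (3x3 intrinsics, pixels), "world_from_camera" (4x4, takes a point from camera to world coordinates). Camera axes: x right, y down, z forward; pixel columns grow to the right and rows downward; lengths in m; the calibration is good to about 2 mm. A picture is of the moment at which its call begins. get_calibration takes no time and is no camera call.
A pose or a line that the arm cannot do raises Unreachable and nothing moves.
- job_done(): hands the job in; it is judged then, once.
The state is a dict: "time_s": time; "q": joint angles; "joint_velocities": joint speeds; "joint_torque": joint torques, N m; "eef_pos": TCP position; "tcp_rot": TCP orientation; "ft_force": force on the tool from outside, world axes, zero at the start; "torque": the same for the moment, N m; "opening": finger opening in m; "grasp_force": force on a finger pad.
Only numpy, scipy, OpenCV 4.12 (cv2) and the standard library are available. Lean on these libraries where they do the work, as an engineer would, in place of code of your own. Each camera call takes 0.05 s, during which the arm holds its last target. There are 200 camera calls.

TASK

Get the stall ready for washing up: lay the spoon and the spatula in the big wash tub and stand the scale weight upright in the small wooden tray, leaving the eggs, the cheese and the drink bottle alone. Then open the cleaner jug: press its safety cap down, keep it pressed while turning it anticlockwise until it comes free, and lift it straight up. Finish still holding the cap level, a few centimetres clear above the jug's open mouth; do not put it down or let go.

Things in the scene. Friction and masses are not known exactly. Their poses are not given: they have to be found in the camera images.
- spoon_grip (a point): loose serving spoon lying flat, 200 long, with a round black handle 20 in diameter making up one half and a steel shank with a round bowl 52 wide and 14 high at the other. This point is the place to grip: on the handle's axis, 10 above the table, 60 from the handle's end. Its x axis runs along the spoon towards the bowl; the spoon's middle is 40 along +x. About 80 g.
- spoon_mid (a point): the middle of the spoon's length, where the handle ends, 40 from spoon_grip, 10 above the table
- spatula_grip (a point): loose spatula lying flat, 210 long, with a round black handle 20 in diameter making up one half, and a flat steel blade 90 long and 65 wide at the other end. This point is the place to grip: on the handle's axis, 10 above the table, 63 from the handle's end. Its x axis runs along the spatula towards the blade; the spatula's middle is 42 along +x. About 90 g.
- spatula_mid (a point): the middle of the spatula's length, where the handle ends, 42 from spatula_grip, 10 above the table
- weight_center (a point): loose steel scale weight of 0.5 kg: upright cylinder 42 in diameter and 42 high, with a small knob 22 in diameter on top, 62 high in all. This point is on its axis, 31 above its base; z points up out of the knob.
- tub: wash tub, a grey open-topped box fixed to the table, 300 (its x) by 200 (its y) by 45 high, walls and floor 5 thick; origin at the centre of its underside on the table, z up. Spoon and spatula belong in it, wholly inside and lying on its floor or on each other.
- tray: tray for the weight, a small open-topped wooden box fixed to the table, 130 by 130 by 35 high, walls and floor 6 thick; origin at the centre of its underside on the table, z up. The weight belongs in it, standing on its floor.
- jug: white cleaner jug, 90 (x) by 130 (y), flat shoulder 102 above the table, in a steel holder screwed to the table (116 by 156, rim 22 high): it cannot move or turn. Origin at the centre of its underside, z up. The neck is upright and stands 22 off the centre towards -y; on the +y half of the shoulder there is a low carrying handle, up to 123 above the table.
- jug_mouth (a point): centre of the top rim of the jug's neck, 155 above the table, z up, hidden in the cap at first. Neck 27 in diameter, three lugs (37 over all). The cap unlocks thus: press it down 4 mm or more (5.5 is good; it bottoms at 7), keep it down, turn it anticlockwise seen from above about 62 degrees (free from 50 on, stop at 74), lift straight up. Unpressed it turns only a few degrees.
- cap_center (a point): the jug's white ribbed push-and-turn cap, a cylinder 50 in diameter and 36 high, about 45 g, locked on the neck at first with its underside 131 and its top 167 above the table. This point is on its axis, half-way up (18 from either face); z up. A spring holds it up with 8 N, and 1 N more for each mm pressed. Any grip across its diameter will do.
- eggs: bystander: cardboard tray of ten eggs, 100 by 250 by 71 high, origin at the centre of its underside
- cheese: bystander: pale round cheese, 124 in diameter, 45 high, origin at the centre of its underside
- drink: bystander: green glass drink bottle, 64 in diameter, 200 high, origin at the centre of its underside
There are look-alikes about, which are no part of the job. Leave any blue look-alike of the part that bears cap_center alone. Leave any turquoise look-alike of the part that bears weight_center alone.

How it is judged:
By the outcome, as a careful person would: the job done as asked, in the order asked, and still so for the second after the job is handed in, while the arm keeps its last pose, push and grip.
It also fails if it takes over 72 s, if anything falls off the work surface, if the arm or the gripper's body presses on something with over 40 N, if the wrist force passes 120 N, or if a joint passes its speed limit or range.

## Working session

There is one attempt and no reset: what is moved stays moved. The work goes in short steps, each a Python script; the robot and the scene stay as the last script left them, time stands still between calls to the robot, and variables do not carry over. Pictures are saved under pics/ and viewed, at most 10 in all, crops included, and the job is handed in when it is done.

```bash
ls; mkdir -p pics
cat > h.py <<'E'
import numpy as np, cv2
from plant import *
def snap(name,fn=None):
    im,d=get_image(name); np.savez(f'{name}.npz',im=im,d=d)
    if fn: cv2.imwrite('pics/'+fn,im[:,:,::-1])
    return im,d
def cal(name):
    c=get_calibration(name); return np.array(c["intrinsics"]),np.array(c["world_from_camera"])
def ray(name,u,v,z):
    K,T=cal(name); r=T[:3,:3]@np.linalg.solve(K,[u,v,1.]); o=T[:3,3]
    return o+r*(z-o[2])/r[2]
def pts(name,d):
    K,T=cal(name); v,u=np.mgrid[:d.shape[0],:d.shape[1]]
    r=np.stack([(u-K[0,2])/K[0,0],(v-K[1,2])/K[1,1],np.ones(d.shape)],-1)*d[...,None]
    return r@T[:3,:3].T+T[:3,3]
E
python3 - <<'E'
from h import *
for n in("top","scene"):
    snap(n,n+"1.png"); K,T=cal(n); print(n,K[0,0],T.round(3).tolist())
print(observe())
E
```

```text
pics
top 427.35109911099835 [[-0.023, -0.998, 0.055, 0.547], [-0.999, 0.024, 0.023, -0.041], [-0.024, -0.055, -0.998, 1.061], [0.0, 0.0, 0.0, 1.0]]
scene 435.2091196324348 [[-0.18, 0.764, -0.619, 1.216], [0.983, 0.13, -0.126, 0.086], [-0.016, -0.632, -0.775, 0.902], [0.0, 0.0, 0.0, 1.0]]
{'time_s': 0.1, 'q': array([-1.25712743e+00,  2.21170387e-01,  1.52749028e+00,  2.10854464e-05,
        1.39471090e+00, -1.26089678e-01]), 'joint_velocities': array([ 8.32940872e-04, -3.14362562e-03, -2.48857801e-03, -8.95737892e-04,
        4.66499121e-05, -1.32898207e-03]), 'joint_torque': array([ 9.71260451e-04, -4.98242033e+01, -3.90546942e+01, -2.19034791e-04,
        5.62301677e-03, -3.75103912e-05]), 'eef_pos': array([ 0.26591484, -0.56500743,  0.23029772]), 'tcp_rot': array([-3.13983047e+00, -2.44297251e-04,  4.39754651e-01]), 'ft_force': array([ 0.40980943, -0.47815966, -0.73669244]), 'torque': array([ 0.01148682, -0.01397344, -0.01397312]), 'grasp_force': 0.0, 'opening': 0.08534770170616617}
```

View pics/top1.png

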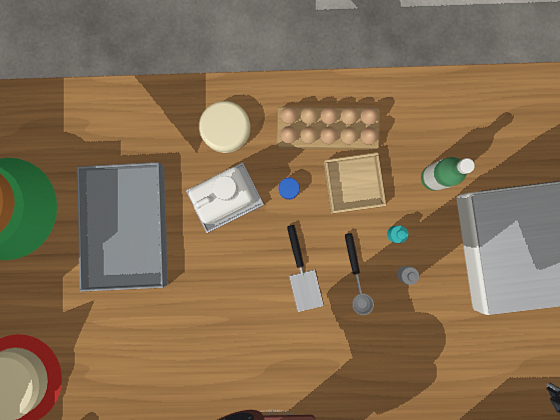

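View pics/scene1.png

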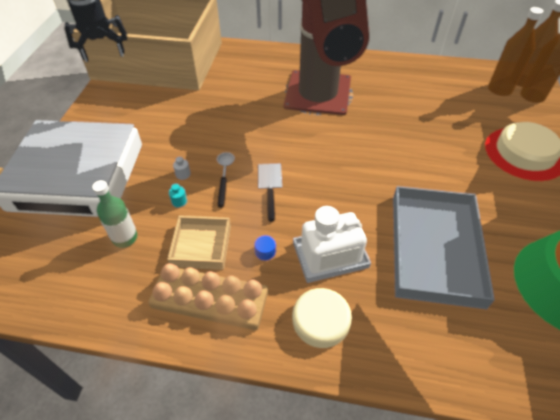

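Top view: spoon handle (352,252) with bowl (363,304); spatula handle (295,245) with blade (306,291); tub (122,227); tray (355,183); jug (225,197) with its white cap at (223,188).

Possible mix-ups:
- **Weight:** steel at (409,275), turquoise look-alike at (398,234). I choose the steel one.
- **Cap:** white on the jug at (223,188), blue look-alike at (289,188). I choose the white one.
- **Handles:** the only two black ones are at (352,252) and (295,245). The one with the round bowl is the spoon.

```bash
cat > meas.py <<'E'
from h import *
D={n:np.load(n+'.npz') for n in("top","scene")}
def proj(n,p):
    K,T=cal(n); c=T[:3,:3].T@(np.array(p)-T[:3,3]); q=K@c; return q[:2]/q[2]
def rect(P,m): 
    r=cv2.minAreaRect(P[m][:,:2].astype(np.float32)*1000); return np.round(r[0],1),np.round(r[1],1),round(r[2],1)
for n in D:
    im,d=D[n]['im'],D[n]['d']; P=pts(n,d); hsv=cv2.cvtColor(im,cv2.COLOR_RGB2HSV); ok=d>0
    z=P[...,2]; tab=ok&(abs(z)<.02)&(abs(P[...,0]-.5)<.15)&(abs(P[...,1]+.1)<.15)
    print(n,'table z',np.median(z[tab]).round(4))
    def near(x,y,r): return ok&(np.hypot(P[...,0]-x,P[...,1]-y)<r)
    for nm,uv in dict(spoon=(352,252),spat=(295,245)).items():
        c=ray('top',*uv,.01); m=(near(*c[:2],.09)&(hsv[...,2]<45)).astype(np.uint8)
        _,l,s,_=cv2.connectedComponentsWithStats(m); k=1+np.argmax(s[1:,4]); v,u=np.where(l==k)
        X=np.array([ray(n,a,b,.010) for a,b in zip(u,v)])[:,:2]; r=cv2.minAreaRect((X*1000).astype(np.float32))
        print(nm,'handle',np.round(r[0],1),np.round(r[1],1),round(r[2],2),'zmax',np.percentile(z[l==k],95).round(4))
    for nm,uv,zz,R,lo,hi in [('tub',(122,227),.045,.22,.036,.055),('tray',(355,183),.035,.11,.027,.045),('cap',(223,188),.167,.05,.158,.176),('knob',(411,273),.062,.035,.055,.075),('wbody',(411,273),.05,.04,.034,.075),('jughandle+shoulder',(223,197),.11,.11,.09,.13),('drink',(452,173),.1,.09,.03,.25),('eggs',(330,127),.05,.16,.03,.09)]:
        c=ray('top',*uv,zz); m=(near(*c[:2],R)&(z>lo)&(z<hi)).astype(np.uint8)
        if m.sum()<5: print(nm,'none',m.sum(),c); continue
        _,l,s,_=cv2.connectedComponentsWithStats(m,connectivity=8); k=1+np.argmax(s[1:,4]); mm=l==k
        print(nm,*rect(P,mm),'zmed',np.median(z[mm]).round(4),'n',mm.sum(),'c',c.round(3)[:2])
E
python3 meas.py
python3 - <<'E'
import cv2
im=cv2.imread('pics/top1.png')[150:330,170:440]
cv2.imwrite('pics/crop1.png',cv2.resize(im,None,fx=2.9,fy=2.9,interpolation=cv2.INTER_CUBIC))
E
```

```text
top table z 0.0009
spoon handle [ 488.3 -201.6] [97.4 17.2] 9.5 zmax 0.0215
spat handle [510.1 -63.5] [101.2  17.2] 12.61 zmax 0.022
tub [566.5 356.8] [300.3 202.8] 1.4 zmed 0.0447 n 1226 c [0.565 0.35 ]
tray [ 659.3 -211.4] [130.5 130.4] 6.5 zmed 0.0344 n 567 c [ 0.658 -0.211]
cap [641.1  85.6] [48.8 48.8] 2.0 zmed 0.1674 n 455 c [0.64  0.088]
knob [ 435. -331.] [19.3 21.1] 21.6 zmed 0.062 n 74 c [ 0.443 -0.328]
wbody [ 435.  -330.6] [39.8 40. ] 88.4 zmed 0.0427 n 259 c [ 0.442 -0.331]
jughandle+shoulder [631.6 105.9] [ 89.6 130.1] 25.3 zmed 0.1017 n 1682 c [0.625 0.097]
drink [ 668.1 -404. ] [64.2 56.7] 16.1 zmed 0.1319 n 1167 c [ 0.668 -0.417]
eggs [ 797.2 -150.2] [243.1  97.1] 87.7 zmed 0.0558 n 3059 c [ 0.792 -0.153]
scene table z 0.0016
spoon handle [ 532.2 -197.4] [0. 0.] 0.0 zmax 0.0176
spat handle [555.1 -55.9] [0. 0.] 0.0 zmax 0.0148
tub [566.7 355.9] [304.5 201.4] 1.3 zmed 0.0439 n 1319 c [0.565 0.35 ]
tray [ 659.5 -212.2] [133.1 130.7] 6.8 zmed 0.0344 n 657 c [ 0.658 -0.211]
cap [643.2  85.7] [50.  48.8] 69.3 zmed 0.1674 n 406 c [0.64  0.088]
knob [ 434.6 -331.7] [22.3 19.8] 12.2 zmed 0.0617 n 47 c [ 0.443 -0.328]
wbody [ 439.  -329.3] [36.3 40.2] 28.5 zmed 0.0435 n 176 c [ 0.442 -0.331]
jughandle+shoulder [633.8 105.7] [ 88.9 129.8] 24.8 zmed 0.1023 n 1557 c [0.625 0.097]
drink [ 650.9 -434.1] [132.   63.7] 51.9 zmed 0.1157 n 1556 c [ 0.668 -0.417]
eggs [ 798.6 -151.4] [246.5  97.8] 87.3 zmed 0.0538 n 3943 c [ 0.792 -0.153]
```

View pics/crop1.png

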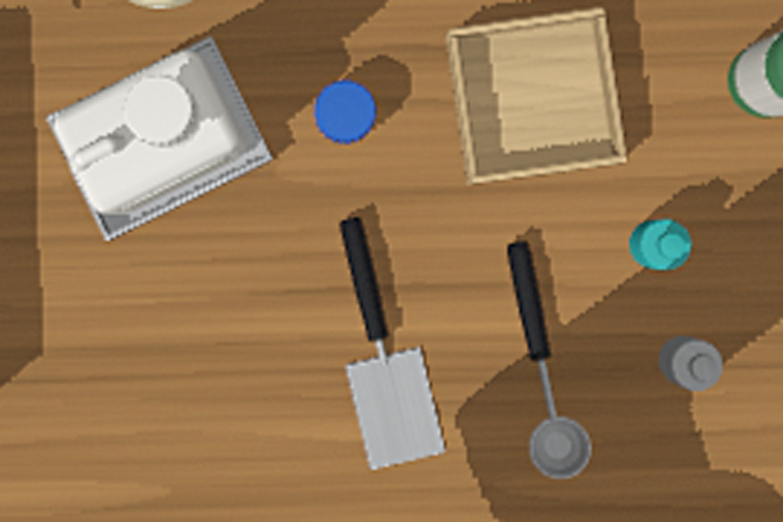

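The crop confirms it: the white round cap sits on the jug at (158,108), the steel weight is at (692,362) and the turquoise one at (660,245). The blue look-alike cap lies loose at (345,112). The measured sizes agree: tub 300x202, tray 130x130, cap 49 at z 0.167, knob z 0.062.

Next, a quick check of tall obstacles and IK, then the spoon.

```bash
cat >> h.py <<'E'
from math import radians as rad
Z=.24
def down(y): return [np.pi,0,rad(y)]
SP=np.array([.4784,-.2032]); ST=np.array([.4998,-.0658]); W=np.array([.435,-.331])
TUB=np.array([.5666,.3564]); TRAY=np.array([.6594,-.2118]); CAP=np.array([.642,.0858])
def tub(x,y):
    a=rad(1.4); return TUB+[x*np.cos(a)-y*np.sin(a), x*np.sin(a)+y*np.cos(a)]
def pick(p,yaw,z,op,f):
    gripper_to(op); movep([*p,.10],down(yaw))
    hit=move_l([*p,z],feed=.12,max_force=12); gripper_to(0,f_grip=f)
    o=observe(); print('pick hit',hit,'open',o['opening'],'gf',o['grasp_force'],'pos',o['eef_pos'].round(4),'t',o['time_s'])
    move_l([*p,Z],feed=.25)
    o=observe(); print('lifted open',o['opening'],'F',o['ft_force'].round(2),'t',o['time_s'])
def place(p,yaw,z,op):
    movep([*p,Z],down(yaw)); move_l([*p,z+.03],feed=.25)
    hit=move_l([*p,z],feed=.06,max_force=6); o=observe(); print('place hit',hit,o['eef_pos'].round(4),o['opening'])
    gripper_to(op); move_l([*p,Z],feed=.25); print('t',observe()['time_s'])
E
python3 - <<'E'
from h import *
d=np.load('scene.npz')['d']; P=pts('scene',d); m=(d>0)&(P[...,2]>.12)&(P[...,2]<1)
_,l,s,_=cv2.connectedComponentsWithStats(m.astype(np.uint8))
for k in range(1,len(s)):
    if s[k,4]>80: q=P[l==k]; print(s[k].tolist(),np.percentile(q,2,0).round(2),np.percentile(q,98,0).round(2))
for n,p,y,z in[('sp',SP,9.5,.004),('tubS',tub(-.01,-.045),1.4,.01),('tubT',tub(-.01,.045),1.4,.01),('st',ST,12.6,.004),('w',W,0,.008),('tray',TRAY,6.6,.015),('cap',CAP,-30,.134),('cap+',CAP,40,.134)]:
    for zz in(z,Z): print(n,zz,np.round(inverse_kinematics([*p,zz],down(y)),2))
E
```

```text
[64, 0, 154, 62, 5617] [-0.24 -0.79  0.12] [ 0.3  -0.4   0.41]
[300, 0, 70, 75, 4519] [ 0.03 -0.06  0.13] [0.23 0.12 0.42]
[501, 0, 59, 72, 2456] [-0.18  0.56  0.12] [-0.06  0.7   0.27]
[93, 181, 32, 39, 738] [ 0.65 -0.43  0.12] [ 0.7  -0.38  0.2 ]
[315, 207, 25, 28, 565] [0.62 0.06 0.14] [0.67 0.11 0.17]
sp 0.004 [-0.55  0.26  1.95 -0.    0.93  0.85]
sp 0.24 [-0.55 -0.04  1.79 -0.    1.39  0.85]
tubS 0.01 [ 0.39  0.49  1.63 -0.    1.02  1.93]
tubS 0.24 [ 0.39  0.25  1.48 -0.    1.42  1.93]
tubT 0.01 [ 0.51  0.58  1.49 -0.    1.07  2.06]
tubT 0.24 [ 0.51  0.36  1.34 -0.    1.44  2.06]
st 0.004 [-0.29  0.23  1.99 -0.    0.92  1.06]
st 0.24 [-0.29 -0.08  1.82 -0.    1.39  1.06]
w 0.008 [-0.79  0.31  1.88 -0.    0.95  0.78]
w 0.24 [-0.79  0.03  1.72 -0.    1.39  0.78]
tray 0.015 [-0.42  0.59  1.47 -0.    1.08  1.03]
tray 0.24 [-0.42  0.38  1.32 -0.    1.45  1.03]
cap 0.134 [ 0.01  0.35  1.55 -0.    1.24  2.11]
cap 0.24 [ 0.01  0.27  1.45 -0.    1.42  2.11]
cap+ 0.134 [ 0.01  0.35  1.55 -0.    1.24  0.88]
cap+ 0.24 [ 0.01  0.27  1.45 -0.    1.42  0.88]
```

```bash
sed -i 's/movep(\[\*p,.10\],down(yaw))/movep([*p,.16],down(yaw)) if direct else movep([*p,Z],down(yaw)); move_l([*p,.03+z],feed=.25)/; s/def pick(p,yaw,z,op,f):/def pick(p,yaw,z,op,f,direct=False):/' h.py
python3 - <<'E'
from h import *
pick(SP,9.5,.004,.05,60,True)
place(tub(.04,-.045),1.4,.009,.045)
E
```

```text
pick hit False open 0.017013850410833056 gf 58.72234225273132 pos [ 0.4794 -0.2038  0.0054] t 3.55
lifted open 0.016497451458148432 F [-0.13  0.14 -1.48] t 4.6417
place hit True [0.6073 0.313  0.01  ] 0.01693854978589882
t 9.4583
```

Run:
```python
from h import *
pick(ST,12.6,.004,.05,60)
place(tub(.042,.045),1.4,.009,.045)
movep([*W,Z],down(0))
im,d=snap('top'); a=cv2.resize(im[140:310,60:340],None,fx=2.85,fy=2.85); cv2.imwrite('pics/c2.png',a[:,:,::-1])
print(observe()['time_s'])
```

```text
pick hit False open 0.016726561081661716 gf 58.618860840797424 pos [ 0.5009 -0.0661  0.0054] t 12.9083
lifted open 0.016599636858456272 F [-0.4   0.48 -1.54] t 14.0
place hit True [0.6065 0.4019 0.0091] 0.016243019049010803
t 18.6333
21.3417
```

View pics/c2.png

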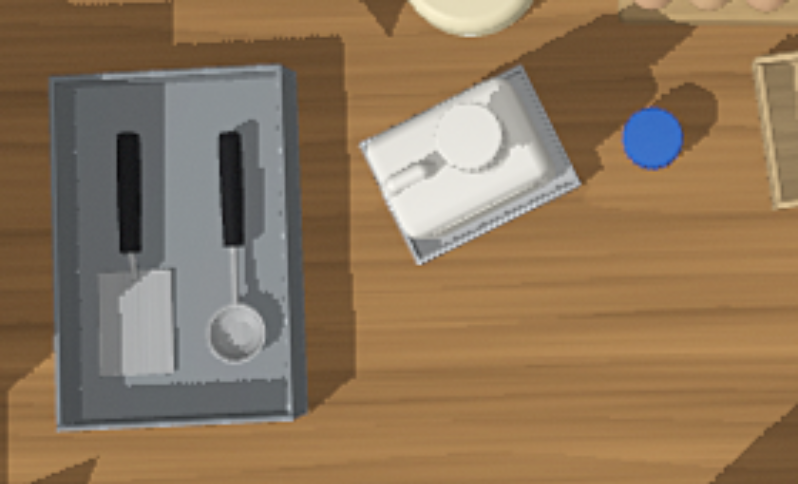

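The crop shows the spatula (135,260) and the spoon (235,260) lying flat in the tub, clear of its walls. Weight next.

Run:
```python
from h import *
pick(W,0,.008,.075,70)
place(TRAY,6.6,.0135,.06)
movep([*CAP,Z],down(-30))
o=observe(); print(o['time_s'],o['q'].round(2),o['ft_force'].round(2))
im,d=snap('scene'); a=cv2.resize(im[140:320,120:400],None,fx=2.85,fy=2.85); cv2.imwrite('pics/c3.png',a[:,:,::-1])
P=pts('scene',d); m=(d>0)&(np.hypot(*(P[...,:2]-TRAY).transpose(2,0,1))<.045)&(P[...,2]>.055)&(P[...,2]<.085)
print(m.sum(),np.median(P[m],0),P[m].max(0))
```

```text
pick hit False open 0.040682389759418076 gf 70.5817186832428 pos [ 0.4359 -0.3321  0.0095] t 23.7583
lifted open 0.04049504880853556 F [ 0.67 -0.31 -5.31] t 24.8333
place hit True [ 0.6592 -0.2112  0.0153] 0.040867122728377364
t 28.6333
29.775 [ 0.01  0.27  1.45 -0.    1.42  2.1 ] [-0.04 -1.    0.39]
67 [ 0.66117762 -0.2092846   0.06831713] [ 0.67026663 -0.20011435  0.07247807]
```

View pics/c3.png

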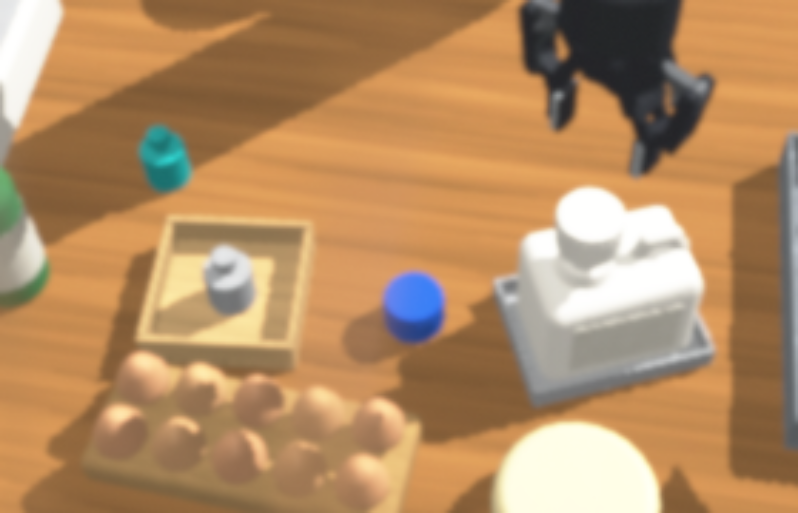

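The weight stands upright in the tray at (230,280), with its knob top at z 0.068 as expected (0.062 + 0.006 floor). Now the cap: grip it and press, with the fingers kept clear of the jug handle.

Run:
```python
from h import *
def st(s): o=observe(); print(s,o['eef_pos'].round(4),'F',o['ft_force'].round(1),'T',o['torque'].round(2),'op',o['opening'].round(4),'gf',o['grasp_force'].round(0),'t',o['time_s']); return o
gripper_to(.08); movep([*CAP,Z],down(50)); st('a')
print(move_l([*CAP,.137],feed=.12,max_force=10)); st('down')
gripper_to(0,f_grip=110); o=st('grip')
z=.137
for dz in(.003,.0055):
    move_l([*CAP,z-dz],feed=.02,max_force=40); hold(.2); st('press%g'%dz)
```

```text
Traceback (most recent call last):
AttributeError: 'float' object has no attribute 'round'
```

```bash
cat >> h.py <<'E'
def st(s): o=observe(); print(s,o['eef_pos'].round(4),'F',o['ft_force'].round(1),'T',o['torque'].round(2),'op %.4f gf %.0f yaw %.1f t %.2f'%(o['opening'],o['grasp_force'],np.degrees(o['tcp_rot'][2]),o['time_s'])); return o
E
python3 - <<'E'
from h import *
st('a')
print(move_l([*CAP,.137],feed=.12,max_force=10)); st('down')
gripper_to(0,f_grip=110); o=st('grip')
z=.137
for dz in(.003,.0055):
    move_l([*CAP,z-dz],feed=.02,max_force=40); hold(.2); st('press%g'%dz)
E
```

```text
a [0.642  0.0858 0.24  ] F [-0.3 -0.7  0.2] T [ 0.   -0.02 -0.03] op 0.0797 gf 0 yaw 49.9 t 31.42
False
down [0.6427 0.0858 0.1381] F [ 0.1 -0.1  0.4] T [-0.02  0.04  0.02] op 0.0800 gf 0 yaw 50.0 t 32.42
grip [0.6426 0.0859 0.1387] F [-2.   0.5  5.9] T [0.   0.26 0.02] op 0.0479 gf 112 yaw 50.0 t 32.82
press0.003 [0.6427 0.0859 0.1366] F [-4.3  0.3  9.5] T [-0.03  0.7   0.02] op 0.0477 gf 112 yaw 50.0 t 33.32
press0.0055 [0.6429 0.0858 0.1345] F [-5.2  0.2 12.1] T [-0.08  0.73 -0.03] op 0.0475 gf 113 yaw 50.0 t 33.79
```

Run:
```python
from h import *
z=.137-.0072
move_l([*CAP,z],feed=.02,max_force=40); hold(.2); st('p')
for k in range(1,5):
    move_l([*CAP,z],feed=.02,rotation=down(50+15.75*k),max_force=40); st(k)
```

```text
p [0.643  0.0859 0.1332] F [-5.1 -0.9 12.2] T [-0.08  0.89  0.02] op 0.0482 gf 113 yaw 50.0 t 34.24
1 [0.6441 0.086  0.1337] F [-2.4  0.6 12.1] T [0.05 0.35 0.06] op 0.0476 gf 113 yaw 65.8 t 34.67
2 [0.6442 0.0862 0.1338] F [-1.8  1.9 13.4] T [0.12 0.34 0.07] op 0.0479 gf 113 yaw 81.5 t 35.09
3 [0.6438 0.0864 0.1335] F [-2.2  2.3 13.2] T [0.16 0.55 0.06] op 0.0483 gf 113 yaw 97.3 t 35.52
4 [0.6433 0.0864 0.1333] F [-4.8  0.8 12.2] T [0.15 0.71 0.04] op 0.0478 gf 113 yaw 113.0 t 35.94
```

Run:
```python
from h import *
for z in(.136,.141,.147,.155):
    h=move_l([*CAP,z],feed=.03,max_force=25); st((z,h))
    if h: break
```

```text
(0.136, False) [0.6433 0.0864 0.1388] F [-2.2  2.4  8.6] T [ 0.23  0.36 -0.  ] op 0.0481 gf 112 yaw 113.0 t 36.30
(0.141, False) [0.6419 0.0857 0.141 ] F [ 0.4 -0.6 -0.1] T [ 0.02 -0.02  0.03] op 0.0478 gf 113 yaw 113.0 t 36.62
(0.147, False) [0.6422 0.0858 0.1472] F [-0.3  0.6 -0.6] T [ 0.02 -0.03  0.04] op 0.0478 gf 113 yaw 113.0 t 36.97
(0.155, False) [0.6423 0.0858 0.1554] F [ 0.6 -0.5 -0.5] T [-0.02 -0.03 -0.05] op 0.0478 gf 113 yaw 113.0 t 37.38
```

Free, with only the cap's weight on the wrist. I'll lift until its underside is about 35 mm above the mouth, then look.

Run:
```python
from h import *
move_l([*CAP,.198],feed=.06,max_force=25); hold(.3); st('end')
im,d=snap('scene'); a=cv2.resize(im[150:350,130:410],None,fx=2.85,fy=2.85); cv2.imwrite('pics/c4.png',a[:,:,::-1])
P=pts('scene',d); m=(d>0)&(np.hypot(P[...,0]-.642,P[...,1]-.086)<.032)&(P[...,2]>.125)&(im.min(-1)>120)
z=P[m][:,2]; print(np.histogram(z,np.arange(.125,.30,.005)))
im,d=snap('top'); cv2.imwrite('pics/top4.png',im[:,:,::-1])
```

```text
end [0.6418 0.0858 0.1976] F [ 0.5  0.6 -0.3] T [-0.   -0.   -0.02] op 0.0481 gf 113 yaw 113.0 t 38.55
(array([ 16,  16,  16,  28,  15,  28,  47,   7,   0,   0,   0,   0,   0,
        11,  27,  23,  22,  17,  25,  33, 162,   2,   0,   1,   0,   0,
         0,   2,   4,   3,   3,   1,   0,   0]), array([0.125, 0.13 , 0.135, 0.14 , 0.145, 0.15 , 0.155, 0.16 , 0.165,
       0.17 , 0.175, 0.18 , 0.185, 0.19 , 0.195, 0.2  , 0.205, 0.21 ,
       0.215, 0.22 , 0.225, 0.23 , 0.235, 0.24 , 0.245, 0.25 , 0.255,
       0.26 , 0.265, 0.27 , 0.275, 0.28 , 0.285, 0.29 , 0.295]))
```

View pics/c4.png

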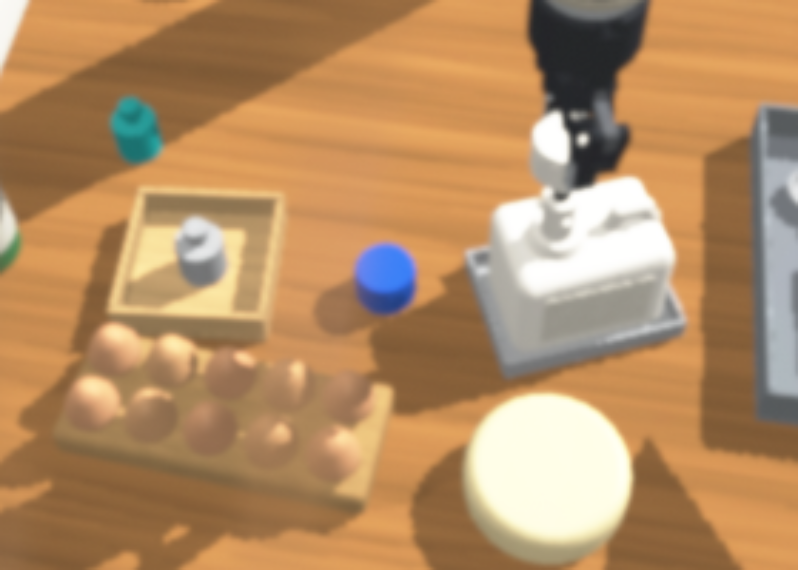

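View pics/top4.png

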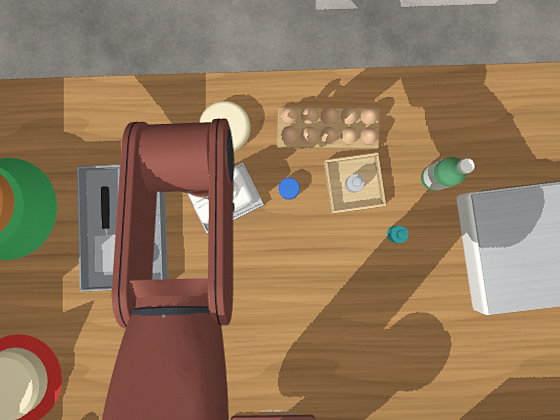

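The scene crop shows the cap level in the gripper at (550,150), spanning z 0.191 to 0.228. The bare neck is below it at (558,215), topping out near 0.157. The weight is upright in the tray at (200,250). In the top view the eggs, cheese and bottle are where they were.

```bash
python3 -c "
from plant import *
print(job_done())"
```

```text
the job is handed in; nothing more can be done
None
```

I handed the job in at about 39 s on the robot's clock: the spoon and spatula lie in the tub, the weight stands upright in the tray, and the gripper holds the cap level about 35 mm above the jug's open mouth; no verdict came back.

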